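Push the sample row home and swing the keeper behind it

TASK

With the fingertips, push the row of four sample blocks along the rail until the first is hard against the end stop and all four are touching. Then push the steel keeper arm round by its pin or arm until it lies square across the rail behind the last block, and let go. Do not lift or tip any block, and leave the things lying around the rail alone.

Things in the scene. Friction and masses are not known exactly. Their poses are not given: they have to be found in the camera images.
- rail: Dark wooden rail with aluminium lips, fixed to the table, 70x310 mm. Origin on the table under its middle; y runs along it toward the end stop (to the robot's left at yaw 0), x across, z up. Channel floor at z = 8 mm, 35 mm wide between lips 4 mm thick, tops at z = 18 mm. End stop: dark steel block, 43 mm wide, 30 mm above the floor, its face at y = +130 mm. The other end is open, at y = -160 mm.
- block_1: First of four identical off-white cast sample blocks standing in a row in the rail's channel, counted from the end stop. 32 mm across the rail, 36 mm along it, 30 mm tall, about 60 g, a terracotta sherd section showing on top. Origin at the centre of its underside; axes as the rail's (y toward the end stop). The row starts touching, 45 to 100 mm short of the stop. Home centre in the rail's frame: (0, 112, 8) mm.
- block_2: Second of four identical off-white cast sample blocks standing in a row in the rail's channel, counted from the end stop. 32 mm across the rail, 36 mm along it, 30 mm tall, about 60 g, a terracotta sherd section showing on top. Origin at the centre of its underside; axes as the rail's (y toward the end stop). The row starts touching, 45 to 100 mm short of the stop. Home centre in the rail's frame: (0, 76, 8) mm.
- block_3: Third of four identical off-white cast sample blocks standing in a row in the rail's channel, counted from the end stop. 32 mm across the rail, 36 mm along it, 30 mm tall, about 60 g, a terracotta sherd section showing on top. Origin at the centre of its underside; axes as the rail's (y toward the end stop). The row starts touching, 45 to 100 mm short of the stop. Home centre in the rail's frame: (0, 40, 8) mm.
- block_4: Fourth (last, the one to push on) of four identical off-white cast sample blocks standing in a row in the rail's channel, counted from the end stop. 32 mm across the rail, 36 mm along it, 30 mm tall, about 60 g, a terracotta sherd section showing on top. Origin at the centre of its underside; axes as the rail's (y toward the end stop). The row starts touching, 45 to 100 mm short of the stop. Home centre in the rail's frame: (0, 4, 8) mm.
- keeper (a joint): Angle of the keeper (rad), a steel arm beside the rail. 0: parallel to the rail, pointing away from the end stop; negative: swung out off the rail; 1.57 (hard stop): square across the channel, 5 mm behind the last block when the row is home (else it strikes that block). Grows anticlockwise seen from above. Light friction (about 1 N at the pin); stays where left; starts at -0.7 to -0.2.
- keeper_pin (a point): Middle of the upright black pin on the keeper arm: 10 mm diameter, from z = 28.5 to 46.5 mm, 53 mm from the pivot. The arm itself: 12 mm wide, z = 20.5 to 28.5 mm (above the lips), reaching 62 mm from the pivot.
- keeper_pivot (a point): The keeper's pivot axis at mid-thickness of the arm, on the robot's side of the rail: (-36, -25, 24.5) mm in the rail's frame.
- eraser: Bystander: grey eraser, 22x32x13 mm, in front of the rail; origin under its centre.
- pebble: Bystander: white pebble, 18x27x12 mm, in front of the rail; origin under its centre.
- sharpener: Bystander: round pencil sharpener, 35 mm wide, 42 mm tall, behind the rail; origin under its centre.
- big_sherd: Bystander: flat brown potsherd, 76x68x19 mm, behind the rail; origin under its centre.
There are look-alikes about, which are no part of the job. What is shaped like the block_4 but blue or red is not meant.

How it is judged (in metres and radians):
On the way, in this order (a step that is already met when the one before it is completed fails the run):
1. the four blocks are home against the end stop while the keeper is still open (y of block_1 in the frame of rail above 0.109 m and z of each of block_1, block_2, block_3, block_4 in the frame of rail below 0.01 m and x of block_1 in the frame of rail between -0.004 and 0.004 m and linear speed of each of block_1, block_2, block_3, block_4 below 0.01 m/s and y of block_2 in the frame of rail above 0.073 m and x of block_2 in the frame of rail between -0.004 and 0.004 m and y of block_3 in the frame of rail above 0.037 m and x of block_3 in the frame of rail between -0.004 and 0.004 m and y of block_4 in the frame of rail above 0.001 m and x of block_4 in the frame of rail between -0.004 and 0.004 m and value of joint keeper below 0.6 rad), for 0.2 s.
2. the keeper lies across the rail behind the row (value of joint keeper above 1.4 rad), for 0.2 s.
At the end, for the whole second after the job is handed in: Every block within 3 mm of its home place along the rail (first against the stop, all touching), flat on the channel floor between the lips and at rest; the keeper at more than 1.4 rad (within about 10 degrees of square across the rail) and at rest (y of block_1 in the frame of rail above 0.109 m and z of each of block_1, block_2, block_3, block_4 in the frame of rail below 0.01 m and x of block_1 in the frame of rail between -0.004 and 0.004 m and linear speed of each of block_1, block_2, block_3, block_4 below 0.01 m/s and y of block_2 in the frame of rail above 0.073 m and x of block_2 in the frame of rail between -0.004 and 0.004 m and y of block_3 in the frame of rail above 0.037 m and x of block_3 in the frame of rail between -0.004 and 0.004 m and y of block_4 in the frame of rail above 0.001 m and x of block_4 in the frame of rail between -0.004 and 0.004 m and value of joint keeper above 1.4 rad and velocity of joint keeper between -0.05 and 0.05 rad/s).
It fails at once if a block is lifted more than 10 mm off the channel floor (z of any of block_1, block_2, block_3, block_4 in the frame of rail above 0.018 m).
It fails at once if a block is tipped by more than about 25 degrees (angle between any of block_1, block_2, block_3, block_4's own z axis and vertical above 0.44 rad).
It fails at once if a bystander is moved more than 20 mm (distance of any of eraser, pebble, sharpener, big_sherd from where it was at the start of the episode above 0.02 m).
It also fails if it takes over 48 s, if anything falls off the work surface, if the arm or the gripper's body presses on something with over 40 N, if the wrist force passes 120 N, or if a joint passes its speed limit or range.

ROBOT

A 7-joint arm with a two-finger parallel gripper is mounted at the origin on a cart in front of the work surface, level with it; the furniture and walls round the work are solid. World frame = base frame: x ahead of the robot, y to its left, z up, the work surface at z = 0. Lengths are in m, angles in degrees, forces in N, time in s.
With the tool pointing down it reaches from about 0.425 to 0.875 m from the base axis. Payload 4.7 kg.
Tool frame: the origin (TCP) lies between the finger pads; the fingertips stand 14 mm ahead of it and the grasp point (between the pads) lies 5 mm behind it (env.tip_reach is the distance from the TCP to the fingertips, in m); z points along the fingers, y is the direction in which the jaws open and shut (so a half turn about z gives the same grasp; the last joint's range is limited). The gripper opens to 87 mm and grips with 3 to 60 N. Pads are 19 mm wide; open, the fingers measure 117 mm over their backs; the gripper's body (75 mm by 190 mm) begins 51 mm behind the grasp point.
Start: joints at [-76.37, 18.392, -4.016, 83.108, 1.295, 78.541, -3.26], TCP at [0.144, 0.634, 0.237] pointing down, gripper open.
Joint ranges: [-163.93, 163.93], [-17.29, 119.83], [-79.2, 71.16], [3.27, 140.29], [-89.18, 269.18], [5.43, 117.66], [-154.24, 154.24]. Speed limits (degrees/s): [147.25, 147.25, 180, 180, 180, 180, 180].

INTERFACE

Orientations are given as [roll, pitch, yaw] about the fixed x, y, z axes, in that order (R = Rz(yaw) Ry(pitch) Rx(roll)).
In Python, from cell import env gives the robot as it stands. The module is installed in compiled form; this text tells all that it offers.
- The arm moves only by the shell command python3 -m pendant 'ROWS' [FORCE]. ROWS is JSON, a list of rows, each an object of numbers: "rx", "ry", "rz": the turn, a rotation vector about the tool's x, y, z in degrees; "tx", "ty", "tz": the shift along the tool's x, y, z in mm; "jaw": the finger opening in mm, from 0 to 87. In form: [{"rx": .., "ry": .., "rz": .., "tx": .., "ty": .., "tz": .., "jaw": ..}, ...]. A call has 1 to 20 rows; each row shifts and turns the commanded pose from where the row before left it, along the tool's axes as they then stand; what a row does not reach is not made up. A row lasts 1/12 s, in which the tool goes at most 41.7 mm and 7.16 degrees, less where a joint would pass 70% of its speed; a pose out of reach is approached as far as the arm can. A call with a gripper value outside its range is refused whole. The fingers move at their own pace and stop on an object; FORCE is the grip in N (left out, the last holds). Time passes only in rows, so rows that do not move let the fingers close. It gives the time, the measured TCP pose, the force and the opening at its end, in the units of the state.
- env.get_obs(): the state, without advancing time (a new reading comes with each control period).
- env.read_camera(name): name is "side" or "top" or "wrist"; returns a dict with "img" (420x560x3 uint8, red, green, blue), "range_z" (420x560 float32, m along the optical axis (not along the pixel's ray), 0 where there is no reading), "vertical_fov" (degrees; the focal length in pixels is half the picture's height over the tangent of half this angle, whatever the lens; pixels are square), "cx", "cy" (the principal point, pixels), "world_to_cam" (4x4, takes a point from world to camera coordinates). Camera axes: x right, y up, looking along -z (the intrinsics and any distortion apply to the point x, -y, -z); pixel columns grow to the right and rows downward; lengths in m; the calibration is good to about 2 mm. The wrist camera is an equidistant fisheye: a pixel r from the principal point sees the ray r / f radians off the axis. A picture is of the moment at which its call begins.
- env.sign_off(): hands the job in, once; it reports no verdict.
The state is a dict: "time_s": time; "qpos": joint angles; "joint_velocities": joint speeds; "effort": joint torques, N m; "tool_pos": TCP position; "tool_rot": TCP orientation; "force": force on the tool from outside, world axes, zero at the start; "wrist_torque": the same for the moment, N m; "grip_width": finger opening in m.
Only numpy, scipy, OpenCV 4.12 (cv2) and the standard library are available. Lean on these libraries where they do the work, as an engineer would, in place of code of your own. Each camera call takes 0.05 s, during which the arm holds its last target.

## Working session

There is one attempt and no reset: what is moved stays moved. The work goes in short steps, Python scripts to look and compute and a shell command to move; the robot and the scene stay as the last step left them, time stands still between calls to the robot, and variables do not carry over. Pictures are saved under pics/ and viewed, and the job is handed in when it is done.

```bash
mkdir -p pics; cat > h.py <<'E'
import numpy as np, cv2
from cell import env
def cam(n):
    return env.read_camera(n)
def save(c,name,crop=None,scale=1):
    im=c["img"][:,:,::-1]
    if crop: x0,y0,x1,y1=crop; im=im[y0:y1,x0:x1]
    im=cv2.resize(im,None,fx=scale,fy=scale,interpolation=cv2.INTER_CUBIC)
    cv2.imwrite("pics/"+name,im)
def f(c): return c["img"].shape[0]/2/np.tan(np.radians(c["vertical_fov"])/2)
def px2w(c,u,v,z=None):
    F=f(c);d=np.array([(u-c["cx"])/F,-(v-c["cy"])/F,-1.])
    T=np.linalg.inv(c["world_to_cam"])
    if z is None:
        r=c["range_z"][int(round(v)),int(round(u))]; return T[:3,:3]@(d*r)+T[:3,3]
    D=T[:3,:3]@d; o=T[:3,3]; return o+D*(z-o[2])/D[2]
def w2px(c,p):
    q=c["world_to_cam"]@np.append(p,1); F=f(c)
    return c["cx"]+F*q[0]/-q[2], c["cy"]-F*q[1]/-q[2]
E
python3 - <<'E'
from h import *
o=env.get_obs();print({k:np.round(v,3) for k,v in o.items()},env.tip_reach)
for n in("top","side"):
    c=cam(n);save(c,n+"0.png");print(n,c["vertical_fov"],c["cx"],c["cy"],c["world_to_cam"].round(3).tolist())
E
```

```text
{'time_s': np.float64(0.0), 'qpos': array([-76.37 ,  18.437,  -4.016,  83.175,   1.296,  78.541,  -3.26 ]), 'joint_velocities': array([-0.087, -0.038,  0.069, -0.01 ,  0.082,  0.098, -0.135]), 'effort': array([-0.0000e+00, -4.9131e+01, -4.0400e-01, -3.1251e+01, -6.4000e-02,
        4.4000e-02,  0.0000e+00]), 'tool_pos': array([0.144, 0.633, 0.235]), 'tool_rot': array([-1.79892e+02,  7.00000e-03,  1.67180e+02]), 'force': array([-0.309,  0.449,  0.681]), 'wrist_torque': array([ 0.031,  0.037, -0.002]), 'grip_width': np.float64(0.087)} 0.014
top 45.63792713623145 279.0735667160362 213.726834804276 [[0.005, -1.0, -0.009, 0.009], [0.983, 0.003, 0.182, -0.566], [-0.182, -0.01, 0.983, -0.858], [0.0, 0.0, 0.0, 1.0]]
side 47.92794147498417 281.2580351125892 212.94540294182323 [[-0.997, -0.076, 0.017, 0.559], [0.059, -0.602, 0.796, -0.092], [-0.051, 0.795, 0.605, -1.067], [0.0, 0.0, 0.0, 1.0]]
```

View pics/top0.png

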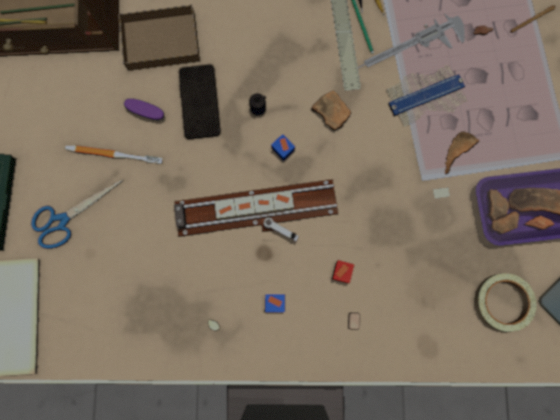

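View pics/side0.png

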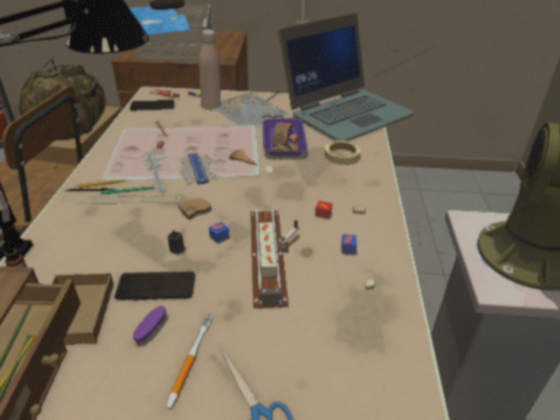

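The top view shows the rail from about (178,219) at the stop to (336,197) at the open end. The blocks run from (222,210) to (285,200). The keeper pivot is near (268,224) with the arm out to (294,237). I'll zoom in.

```bash
python3 - <<'E'
from h import *
c=cam("top");save(c,"top1.png",(165,165,350,255),4.3)
c=cam("side");save(c,"side1.png",(230,195,320,315),5)
E
```

```text
(no output)
```

View pics/top1.png

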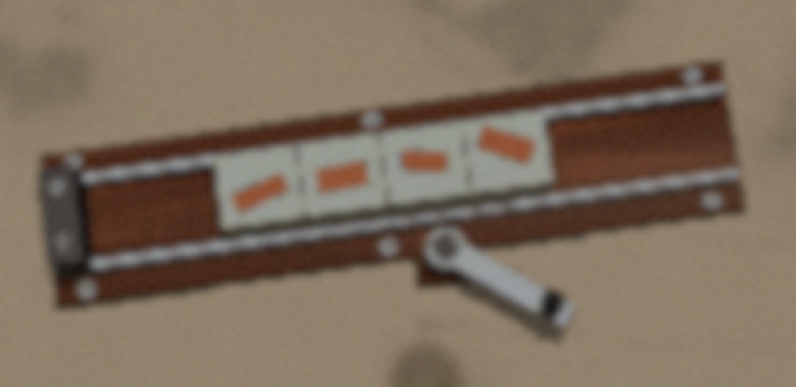

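View pics/side1.png

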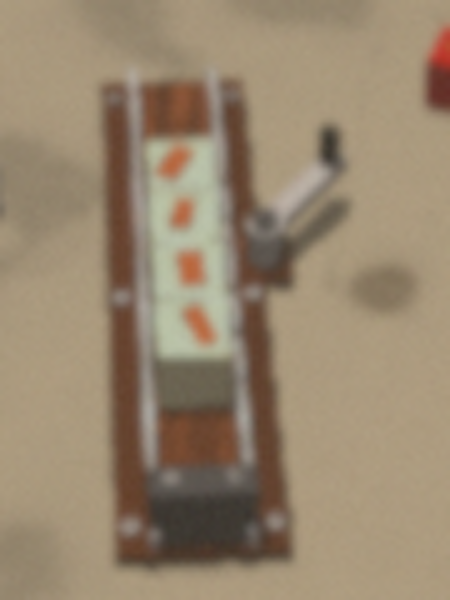

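```bash
cat >> h.py <<'E'
def fitrail():
    from scipy.optimize import least_squares
    c=cam("top"); 
    F=[((722,62),(35,-160,8)),((745,210),(-35,-160,8)),((40,155),(35,150,8)),((58,306),(-35,150,8)),((724,90),(19.5,-160,18)),((739,175),(-19.5,-160,18)),((445,247),(-36,-25,28.5))]
    P=np.array([[165+(x+.5)/4.3-.5,165+(y+.5)/4.3-.5] for (x,y),_ in F]); L=np.array([l for _,l in F])/1000.
    def W(p,L):
        s,k=np.sin(p[2]),np.cos(p[2]); return np.array([p[0]+k*L[0]-s*L[1],p[1]+s*L[0]+k*L[1],L[2]])
    r=least_squares(lambda p:np.concatenate([np.array(w2px(c,W(p,l)))-q for l,q in zip(L,P)]),[.6,0,0],loss='soft_l1')
    return c,r,W
E
python3 - <<'E'
from h import *
c,r,W=fitrail();print(r.x,np.degrees(r.x[2]),r.fun.reshape(-1,2).round(1))
def L(w):
    s,k=np.sin(r.x[2]),np.cos(r.x[2]);d=np.array(w[:2])-r.x[:2];return np.array([k*d[0]+s*d[1],-s*d[0]+k*d[1],w[2]])*1000
def fp(x,y,z): return L(px2w(c,165+(x+.5)/4.3-.5,165+(y+.5)/4.3-.5,z)).round(1)
print("b4 rear edge",fp(547,118,.038),fp(553,184,.038),"front",fp(215,163,.038),fp(222,230,.038))
print("stop face",fp(83,170,.038),fp(88,262,.038),"stop back",fp(42,170,.038))
print("pivot",fp(445,247,.0285),"pin top",fp(555,297,.0465),"arm end",fp(572,318,.0285))
# depth cross checks
for (x,y) in [(600,160),(500,170),(260,210),(650,190),(445,247),(555,297),(700,120),(60,200)]:
    print((x,y),L(px2w(c,165+x/4.3,165+y/4.3)).round(1))
for n,(u,v) in dict(eraser=(354,321),pebble=(214,326),sharp=(258,105),sherd=(332,110),red=(343,272),blue1=(275,303),blue2=(283,148)).items(): w=px2w(c,u,v);print(n,w.round(3),L(w).round(0))
for p in [(0,-160),(0,0),(0,130)]: print(p,W(r.x,np.array([*p,0])/1000).round(3))
E
```

```text
[0.58605484 0.06249051 0.14160722] 8.113495928374958 [[-0.1 -0.3]
 [ 0.2  0.5]
 [-0.6 -0.2]
 [-1.2  0.3]
 [ 1.2 -0.3]
 [ 0.9 -0.3]
 [-0.3  0.2]]
b4 rear edge [ 12.9 -77.   38. ] [-16.3 -75.5  38. ] front [13.1 68.2 38. ] [-16.6  68.5  38. ]
stop face [ 17.9 125.2  38. ] [-22.5 127.2  38. ] stop back [ 20.4 142.8  38. ]
pivot [-35.6 -25.6  28.5] pin top [-66.4 -69.   46.5] arm end [-73.9 -75.7  28.5]
(600, 160) [  -2.8 -100.     4.7]
(500, 170) [ -7.8 -54.3  37.7]
(260, 210) [-10.6  50.8  36.1]
(650, 190) [ -20.  -119.9    7.8]
(445, 247) [-37.3 -26.2  33.4]
(555, 297) [-67.2 -69.6  46.6]
(700, 120) [   8.6 -146.9    7.4]
(60, 200) [  5.7 136.1  36.3]
eraser [ 0.374 -0.126  0.01 ] [-236. -157.   10.]
pebble [0.364 0.13  0.009] [-210.   99.    9.]
sharp [0.782 0.053 0.039] [192. -37.  39.]
sherd [ 0.78  -0.091  0.017] [ 171. -180.   17.]
red [ 0.462 -0.105  0.033] [-147. -148.   33.]
blue1 [0.406 0.018 0.028] [-185.  -18.   28.]
blue2 [0.698 0.005 0.029] [103. -73.  29.]
(0, -160) [ 0.609 -0.096  0.   ]
(0, 0) [0.586 0.062 0.   ]
(0, 130) [0.568 0.191 0.   ]
```

```bash
cat >> h.py <<'E'
from scipy.spatial.transform import Rotation as Ro
RX=np.array([0.58605,0.06249,0.141607])
def r2w(x,y):
    s,k=np.sin(RX[2]),np.cos(RX[2]);x/=1000;y/=1000
    return np.array([RX[0]+k*x-s*y,RX[1]+s*x+k*y])
def w2r(p):
    s,k=np.sin(RX[2]),np.cos(RX[2]);d=np.array(p[:2])-RX[:2];return np.array([k*d[0]+s*d[1],-s*d[0]+k*d[1]])*1000
def where():
    o=env.get_obs();print("t",o["time_s"].round(2),"rail xy",w2r(o["tool_pos"]).round(1),"tipz",((o["tool_pos"][2]-.014)*1000).round(1),"rot",o["tool_rot"].round(2),"F",o["force"].round(1),"grip",o["grip_width"].round(4),"q",o["qpos"].round(0));return o
def to(x,y,tipz):
    o=where();R=Ro.from_euler("xyz",o["tool_rot"],degrees=True)
    t=np.append(r2w(x,y),tipz/1000+.014); print("tool shift mm",(R.inv().apply(t-o["tool_pos"])*1000).round(1))
E
python3 -m pendant '[{"rz":6.9,"jaw":0},{"rz":6.9},{"rz":6.9},{"rz":6.9},{"rz":6.9},{"rz":6.9},{"rz":6.9},{"rz":6.9},{"rz":6.9},{"rz":6.9},{"rz":0}]'
python3 -c "
from h import *
to(-1.5,-110,120)"
```

```text
invalid input at $[0]: expected keys rx, ry, rz, tx, ty, tz, jaw
Traceback (most recent call last):
  File "h.py", line 39, in to
    o=where();R=Ro.from_euler("xyz",o["tool_rot"],degrees=True)
  File "h.py", line 37, in where
    o=env.get_obs();print("t",o["time_s"].round(2),"rail xy",w2r(o["tool_pos"]).round(1),"tipz",((o["tool_pos"][2]-.014)*1000).round(1),"rot",o["tool_rot"].round(2),"F",o["force"].round(1),"grip",o["grip_width"].round(4),"q",o["qpos"].round(0));return o
                              ^^^^^^^^^^^^^^^^^
AttributeError: 'float' object has no attribute 'round'
```

All keys are needed in each row.

```bash
sed -i 's/o\["time_s"\].round(2)/round(float(o["time_s"]),2)/; s/o\["grip_width"\].round(4)/round(float(o["grip_width"]),4)/' h.py
python3 -m pendant '[{"rx":0,"ry":0,"rz":6.9,"tx":0,"ty":0,"tz":0,"jaw":0},{"rx":0,"ry":0,"rz":6.9,"tx":0,"ty":0,"tz":0,"jaw":0},{"rx":0,"ry":0,"rz":6.9,"tx":0,"ty":0,"tz":0,"jaw":0},{"rx":0,"ry":0,"rz":6.9,"tx":0,"ty":0,"tz":0,"jaw":0},{"rx":0,"ry":0,"rz":6.9,"tx":0,"ty":0,"tz":0,"jaw":0},{"rx":0,"ry":0,"rz":6.9,"tx":0,"ty":0,"tz":0,"jaw":0},{"rx":0,"ry":0,"rz":6.9,"tx":0,"ty":0,"tz":0,"jaw":0},{"rx":0,"ry":0,"rz":6.9,"tx":0,"ty":0,"tz":0,"jaw":0},{"rx":0,"ry":0,"rz":6.9,"tx":0,"ty":0,"tz":0,"jaw":0},{"rx":0,"ry":0,"rz":6.9,"tx":0,"ty":0,"tz":0,"jaw":0},{"rx":0,"ry":0,"rz":0,"tx":0,"ty":0,"tz":0,"jaw":0}]'
python3 -c "
from h import *
to(-1.5,-110,120)"
```

```text
time_s: 1.17
tool_pos: [0.1443, 0.6337, 0.2364]
tool_rot: [180.0, 0.0, 98.0]
force: [0.0, -0.5, -1.0]
grip_width: 0.0217
t 1.17 rail xy [-356.7  627.9] tipz 222.4 rot [1.7999e+02 2.0000e-02 9.8010e+01] F [ 0.  -0.5 -1. ] grip 0.0217 q [-83.  18.   5.  83.  -2.  78. -70.]
tool shift mm [-737.2  356.6  102.7]
```

```bash

python3 -m pendant '[{"rx":0,"ry":0,"rz":0,"tx":-28,"ty":13.5,"tz":0,"jaw":0},{"rx":0,"ry":0,"rz":0,"tx":-28,"ty":13.5,"tz":0,"jaw":0},{"rx":0,"ry":0,"rz":0,"tx":-28,"ty":13.5,"tz":0,"jaw":0},{"rx":0,"ry":0,"rz":0,"tx":-28,"ty":13.5,"tz":0,"jaw":0},{"rx":0,"ry":0,"rz":0,"tx":-28,"ty":13.5,"tz":0,"jaw":0},{"rx":0,"ry":0,"rz":0,"tx":-28,"ty":13.5,"tz":0,"jaw":0},{"rx":0,"ry":0,"rz":0,"tx":-28,"ty":13.5,"tz":0,"jaw":0},{"rx":0,"ry":0,"rz":0,"tx":-28,"ty":13.5,"tz":0,"jaw":0},{"rx":0,"ry":0,"rz":0,"tx":-28,"ty":13.5,"tz":0,"jaw":0},{"rx":0,"ry":0,"rz":0,"tx":-28,"ty":13.5,"tz":0,"jaw":0},{"rx":0,"ry":0,"rz":0,"tx":-28,"ty":13.5,"tz":0,"jaw":0},{"rx":0,"ry":0,"rz":0,"tx":-28,"ty":13.5,"tz":0,"jaw":0},{"rx":0,"ry":0,"rz":0,"tx":-28,"ty":13.5,"tz":0,"jaw":0},{"rx":0,"ry":0,"rz":0,"tx":-28,"ty":13.5,"tz":0,"jaw":0},{"rx":0,"ry":0,"rz":0,"tx":-28,"ty":13.5,"tz":0,"jaw":0},{"rx":0,"ry":0,"rz":0,"tx":0,"ty":0,"tz":0,"jaw":0}]'
python3 -c "
from h import *
to(-1.5,-110,120)"
```

```text
time_s: 2.5
tool_pos: [0.4083, 0.2406, 0.2371]
tool_rot: [179.9, 0.1, 97.8]
force: [0.6, 0.4, 0.6]
grip_width: 0.0003
t 2.5 rail xy [-150.8  201.4] tipz 223.1 rot [1.7988e+02 1.0000e-01 9.7840e+01] F [0.6 0.4 0.6] grip 0.0003 q [-60.  -4.  25. 108.   2.  76. -28.]
tool shift mm [-310.5  150.6  103.9]
```

```bash

python3 -m pendant '[{"rx":0,"ry":0,"rz":0,"tx":-24,"ty":11.6,"tz":4,"jaw":0},{"rx":0,"ry":0,"rz":0,"tx":-24,"ty":11.6,"tz":8,"jaw":0},{"rx":0,"ry":0,"rz":0,"tx":-24,"ty":11.6,"tz":8,"jaw":0},{"rx":0,"ry":0,"rz":0,"tx":-24,"ty":11.6,"tz":8,"jaw":0},{"rx":0,"ry":0,"rz":0,"tx":-24,"ty":11.6,"tz":8,"jaw":0},{"rx":0,"ry":0,"rz":0,"tx":-24,"ty":11.6,"tz":8,"jaw":0},{"rx":0,"ry":0,"rz":0,"tx":-24,"ty":11.6,"tz":8,"jaw":0},{"rx":0,"ry":0,"rz":0,"tx":-24,"ty":11.6,"tz":8,"jaw":0},{"rx":0,"ry":0,"rz":0,"tx":-24,"ty":11.6,"tz":8,"jaw":0},{"rx":0,"ry":0,"rz":0,"tx":-24,"ty":11.6,"tz":8,"jaw":0},{"rx":0,"ry":0,"rz":0,"tx":-24,"ty":11.6,"tz":8,"jaw":0},{"rx":0,"ry":0,"rz":0,"tx":-24,"ty":11.6,"tz":8,"jaw":0},{"rx":0,"ry":0,"rz":0,"tx":-22.5,"ty":11.4,"tz":8,"jaw":0},{"rx":0,"ry":0,"rz":0,"tx":0,"ty":0,"tz":0,"jaw":0},{"rx":0,"ry":0,"rz":0,"tx":0,"ty":0,"tz":0,"jaw":0}]'
python3 - <<'E'
from h import *
to(-1.5,-110,60)
c=cam("top");save(c,"top2.png",(165,120,400,260),3.3)
c=cam("wrist");save(c,"wr2.png")
E
```

```text
time_s: 3.75
tool_pos: [0.5975, -0.0406, 0.1358]
tool_rot: [-179.9, 0.1, 98.2]
force: [0.4, 0.6, -0.2]
grip_width: 0.0005
t 3.75 rail xy [  -3.2 -103.7] tipz 121.8 rot [-1.7991e+02  6.0000e-02  9.8160e+01] F [ 0.4  0.6 -0.2] grip 0.0005 q [-33.  19.  42.  99. -14.  67.  21.]
tool shift mm [-6.3  1.8 61.8]
```

View pics/top2.png

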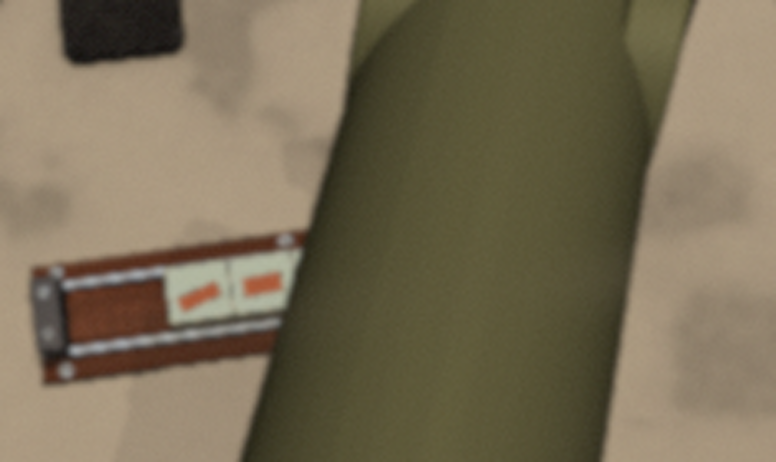

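View pics/wr2.png

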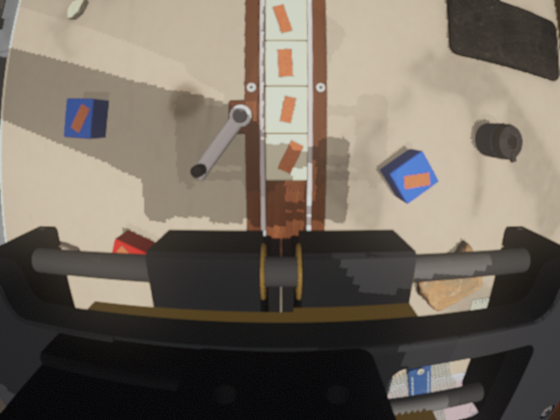

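```bash

python3 -m pendant '[{"rx":0,"ry":0,"rz":0,"tx":-3,"ty":0.5,"tz":10,"jaw":0},{"rx":0,"ry":0,"rz":0,"tx":-3,"ty":0.5,"tz":16,"jaw":0},{"rx":0,"ry":0,"rz":0,"tx":0,"ty":0.5,"tz":16,"jaw":0},{"rx":0,"ry":0,"rz":0,"tx":0,"ty":0,"tz":14,"jaw":0},{"rx":0,"ry":0,"rz":0,"tx":0,"ty":0,"tz":6,"jaw":0},{"rx":0,"ry":0,"rz":0,"tx":0,"ty":0,"tz":0,"jaw":0}]'
python3 - <<'E'
from h import *
to(-1.5,-100,21)
c=cam("side");save(c,"side3.png",(200,150,340,320),3.5)
c=cam("wrist");save(c,"wr3.png",(120,0,440,320),1.8)
E
```

```text
time_s: 4.35
tool_pos: [0.5986, -0.0438, 0.0727]
tool_rot: [-179.8, -0.0, 98.3]
force: [-0.4, 0.3, -0.2]
grip_width: 0.0004
t 4.35 rail xy [  -2.5 -107. ] tipz 58.7 rot [-1.7982e+02 -4.0000e-02  9.8260e+01] F [-0.4  0.3 -0.2] grip 0.0004 q [-31.  24.  40. 102. -17.  61.  24.]
tool shift mm [ 7.   1.2 37.7]
```

View pics/side3.png

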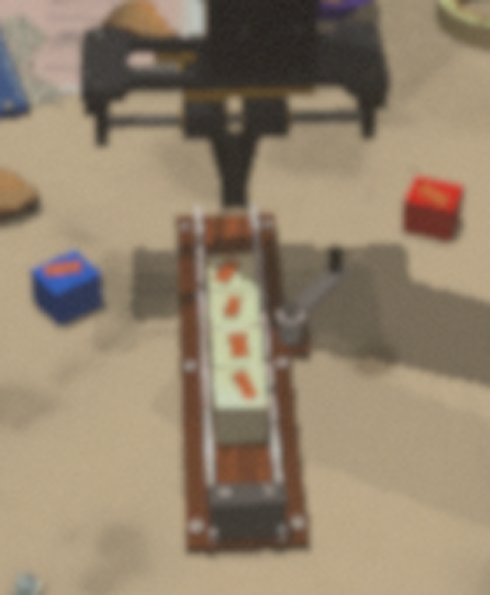

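View pics/wr3.png

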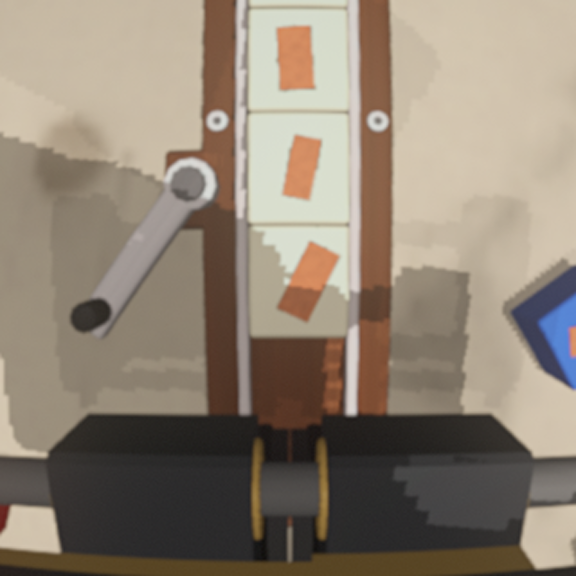

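The wrist view shows the seam of the fingers at column 290 of the crop, and the channel centre at about 297, roughly 2 mm to the right. The last block's rear edge is clear ahead at row 338. I'll lower into the channel.

```bash

python3 -m pendant '[{"rx":0,"ry":0,"rz":0,"tx":0,"ty":1.2,"tz":10,"jaw":0},{"rx":0,"ry":0,"rz":0,"tx":0,"ty":1.2,"tz":12,"jaw":0},{"rx":0,"ry":0,"rz":0,"tx":0,"ty":0,"tz":12,"jaw":0},{"rx":0,"ry":0,"rz":0,"tx":0,"ty":0,"tz":6,"jaw":0},{"rx":0,"ry":0,"rz":0,"tx":0,"ty":0,"tz":3,"jaw":0},{"rx":0,"ry":0,"rz":0,"tx":0,"ty":0,"tz":0,"jaw":0}]'
python3 - <<'E'
from h import *
to(0,-90,15)
c=cam("side");save(c,"side4.png",(220,170,320,320),4)
c=cam("wrist");save(c,"wr4.png",(120,0,440,320),1.8)
E
```

```text
time_s: 4.95
tool_pos: [0.6016, -0.0445, 0.0302]
tool_rot: [-179.9, 0.0, 98.2]
force: [0.2, -0.5, 0.7]
grip_width: 0.0008
t 4.95 rail xy [   0.2 -108.1] tipz 16.2 rot [-179.87    0.     98.17] F [ 0.2 -0.5  0.7] grip 0.0008 q [-30.  27.  39. 103. -20.  57.  25.]
tool shift mm [18.1 -0.2  1.2]
```

View pics/side4.png

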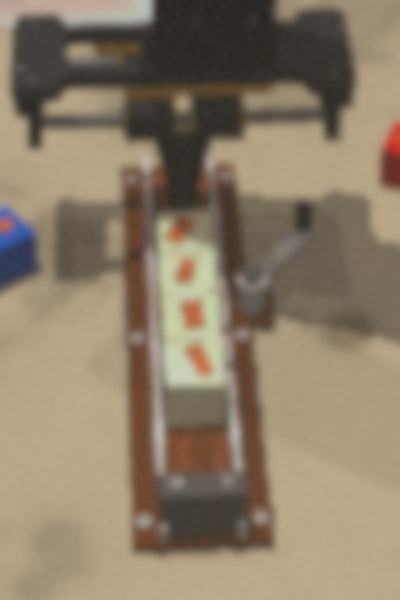

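View pics/wr4.png

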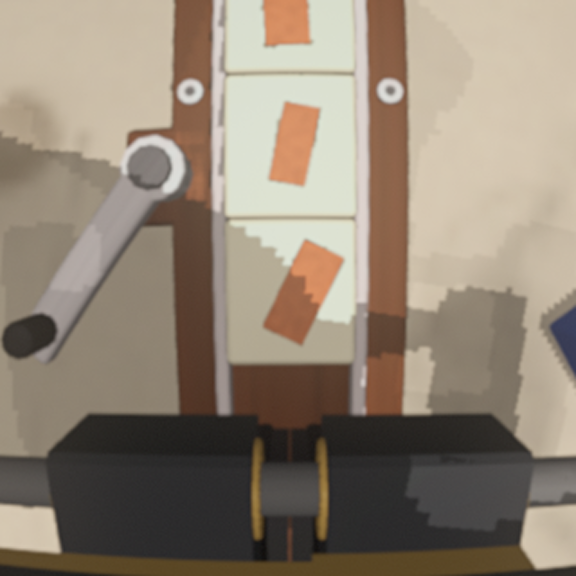

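```bash

python3 -m pendant '[{"rx":0,"ry":0,"rz":0,"tx":4,"ty":0,"tz":0,"jaw":0},{"rx":0,"ry":0,"rz":0,"tx":4,"ty":0,"tz":0,"jaw":0},{"rx":0,"ry":0,"rz":0,"tx":4,"ty":0,"tz":0,"jaw":0},{"rx":0,"ry":0,"rz":0,"tx":4,"ty":0,"tz":0,"jaw":0},{"rx":0,"ry":0,"rz":0,"tx":4,"ty":0,"tz":0,"jaw":0},{"rx":0,"ry":0,"rz":0,"tx":4,"ty":0,"tz":0,"jaw":0},{"rx":0,"ry":0,"rz":0,"tx":4,"ty":0,"tz":0,"jaw":0},{"rx":0,"ry":0,"rz":0,"tx":4,"ty":0,"tz":0,"jaw":0},{"rx":0,"ry":0,"rz":0,"tx":4,"ty":0,"tz":0,"jaw":0},{"rx":0,"ry":0,"rz":0,"tx":4,"ty":0,"tz":0,"jaw":0},{"rx":0,"ry":0,"rz":0,"tx":4,"ty":0,"tz":0,"jaw":0},{"rx":0,"ry":0,"rz":0,"tx":4,"ty":0,"tz":0,"jaw":0}]'
python3 - <<'E'
from h import *
to(0,-24,15)
c=cam("side");save(c,"side5.png",(220,170,320,320),4)
c=cam("wrist");save(c,"wr5.png",(120,0,440,320),1.8)
E
```

```text
time_s: 6.05
tool_pos: [0.5957, 0.0032, 0.0317]
tool_rot: [180.0, 0.0, 98.2]
force: [1.4, -2.0, 1.2]
grip_width: 0.0002
t 6.05 rail xy [  1.2 -60.1] tipz 17.7 rot [1.7998e+02 2.0000e-02 9.8160e+01] F [ 1.4 -2.   1.2] grip 0.0002 q [-34.  26.  38. 104. -19.  56.  20.]
tool shift mm [36.1 -1.2  2.7]
```

View pics/side5.png

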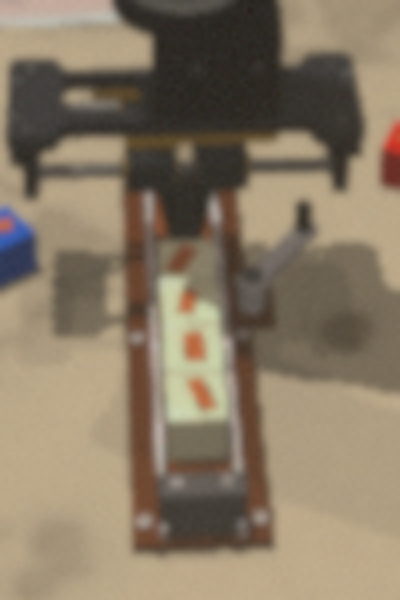

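View pics/wr5.png

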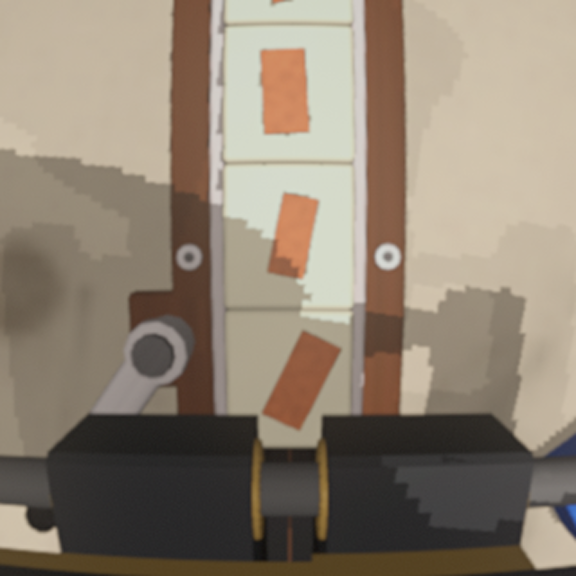

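The row is moving together, and the push is centred. I'll continue toward the stop and slow down.

```bash

python3 -m pendant '[{"rx":0,"ry":0,"rz":0,"tx":4,"ty":0,"tz":0,"jaw":0},{"rx":0,"ry":0,"rz":0,"tx":4,"ty":0,"tz":0,"jaw":0},{"rx":0,"ry":0,"rz":0,"tx":4,"ty":0,"tz":0,"jaw":0},{"rx":0,"ry":0,"rz":0,"tx":4,"ty":0,"tz":0,"jaw":0},{"rx":0,"ry":0,"rz":0,"tx":4,"ty":0,"tz":0,"jaw":0},{"rx":0,"ry":0,"rz":0,"tx":4,"ty":0,"tz":0,"jaw":0},{"rx":0,"ry":0,"rz":0,"tx":4,"ty":0,"tz":0,"jaw":0},{"rx":0,"ry":0,"rz":0,"tx":2,"ty":0,"tz":0,"jaw":0},{"rx":0,"ry":0,"rz":0,"tx":1,"ty":0,"tz":0,"jaw":0}]'
python3 - <<'E'
from h import *
to(0,-24,15)
E
python3 -m pendant '[{"rx":0,"ry":0,"rz":0,"tx":1,"ty":0,"tz":0,"jaw":0},{"rx":0,"ry":0,"rz":0,"tx":1,"ty":0,"tz":0,"jaw":0}]'
python3 -m pendant '[{"rx":0,"ry":0,"rz":0,"tx":1,"ty":0,"tz":0,"jaw":0},{"rx":0,"ry":0,"rz":0,"tx":0.5,"ty":0,"tz":0,"jaw":0}]'
python3 - <<'E'
from h import *
to(0,-24,15)
c=cam("side");save(c,"side6.png",(220,170,320,320),4)
c=cam("wrist");save(c,"wr6.png",(120,0,440,320),1.8)
E
```

```text
time_s: 6.9
tool_pos: [0.5911, 0.0345, 0.0315]
tool_rot: [-180.0, -0.0, 98.2]
force: [0.3, -1.3, -0.4]
grip_width: 0.0005
t 6.9 rail xy [  1.  -28.5] tipz 17.5 rot [-1.800e+02 -2.000e-02  9.822e+01] F [ 0.3 -1.3 -0.4] grip 0.0005 q [-37.  26.  38. 105. -19.  56.  17.]
tool shift mm [ 4.5 -1.   2.5]
time_s: 7.07
tool_pos: [0.5908, 0.0357, 0.0315]
tool_rot: [-180.0, 0.0, 98.2]
force: [-0.1, -1.3, 0.9]
grip_width: 0.0004
time_s: 7.23
tool_pos: [0.5907, 0.0373, 0.0315]
tool_rot: [180.0, -0.0, 98.2]
force: [1.2, -2.1, -0.2]
grip_width: 0.0004
t 7.23 rail xy [  1.  -25.6] tipz 17.5 rot [180.    -0.    98.17] F [ 1.2 -2.1 -0.2] grip 0.0004 q [-37.  26.  38. 105. -19.  56.  17.]
tool shift mm [ 1.6 -1.   2.5]
```

View pics/side6.png

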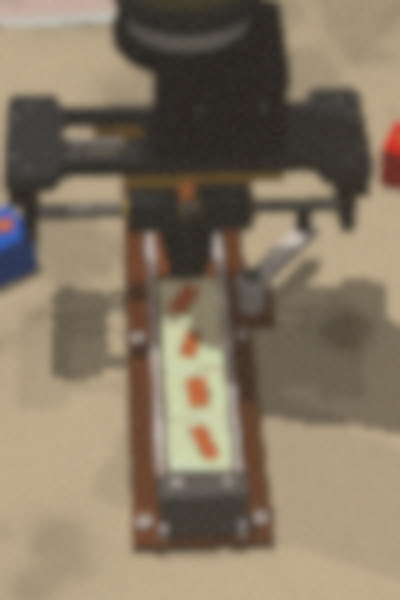

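View pics/wr6.png

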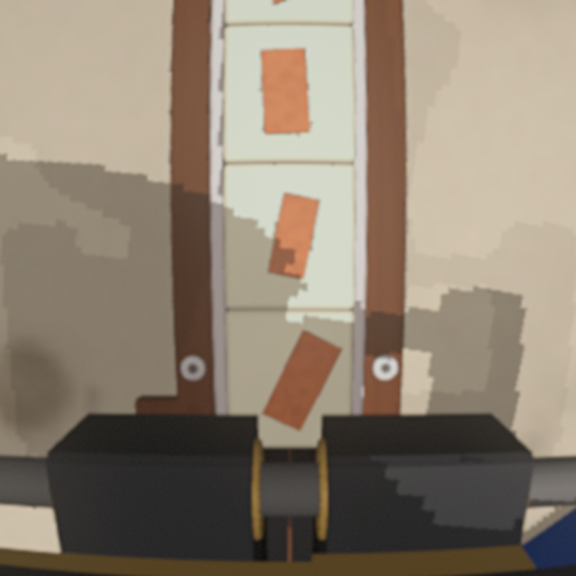

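```bash

for i in 1; do python3 -m pendant '[{"rx":0,"ry":0,"rz":0,"tx":1,"ty":0,"tz":0,"jaw":0},{"rx":0,"ry":0,"rz":0,"tx":0.5,"ty":0,"tz":0,"jaw":0}]' ; done; python3 -c "
from h import *
where()"
python3 -m pendant '[{"rx":0,"ry":0,"rz":0,"tx":1,"ty":0,"tz":0,"jaw":0},{"rx":0,"ry":0,"rz":0,"tx":0,"ty":0,"tz":0,"jaw":0}]';python3 -c "
from h import *
where()"
```

```text
time_s: 7.5
tool_pos: [0.5905, 0.0383, 0.0315]
tool_rot: [-180.0, 0.0, 98.2]
force: [0.8, -3.7, 0.8]
grip_width: 0.0006
t 7.5 rail xy [  1.  -24.6] tipz 17.5 rot [-1.800e+02  4.000e-02  9.817e+01] F [ 0.8 -3.7  0.8] grip 0.0006 q [-38.  26.  38. 105. -19.  56.  17.]
time_s: 7.67
tool_pos: [0.5905, 0.0383, 0.0316]
tool_rot: [180.0, 0.1, 98.1]
force: [-0.2, -5.1, -0.1]
grip_width: 0.0005
t 7.67 rail xy [  1.  -24.6] tipz 17.6 rot [1.7999e+02 1.0000e-01 9.8140e+01] F [-0.2 -5.1 -0.1] grip 0.0005 q [-38.  26.  38. 105. -19.  56.  16.]
```

The TCP has stopped advancing and the force is rising, so the row is at the stop. I'll press a little harder to close any gaps.

```bash

python3 -m pendant '[{"rx":0,"ry":0,"rz":0,"tx":1.5,"ty":0,"tz":0,"jaw":0},{"rx":0,"ry":0,"rz":0,"tx":1.5,"ty":0,"tz":0,"jaw":0},{"rx":0,"ry":0,"rz":0,"tx":1.5,"ty":0,"tz":0,"jaw":0},{"rx":0,"ry":0,"rz":0,"tx":0,"ty":0,"tz":0,"jaw":0},{"rx":0,"ry":0,"rz":0,"tx":0,"ty":0,"tz":0,"jaw":0},{"rx":0,"ry":0,"rz":0,"tx":0,"ty":0,"tz":0,"jaw":0}]';python3 - <<'E'
from h import *
where()
c=cam("side");save(c,"side7.png",(235,215,310,315),6)
E
```

```text
time_s: 8.17
tool_pos: [0.5906, 0.0385, 0.0318]
tool_rot: [179.9, 0.4, 98.0]
force: [2.2, -11.1, -0.8]
grip_width: 0.0005
t 8.17 rail xy [  1.1 -24.4] tipz 17.8 rot [179.93   0.38  97.98] F [  2.2 -11.1  -0.8] grip 0.0005 q [-38.  26.  38. 105. -18.  56.  16.]
```

View pics/side7.png

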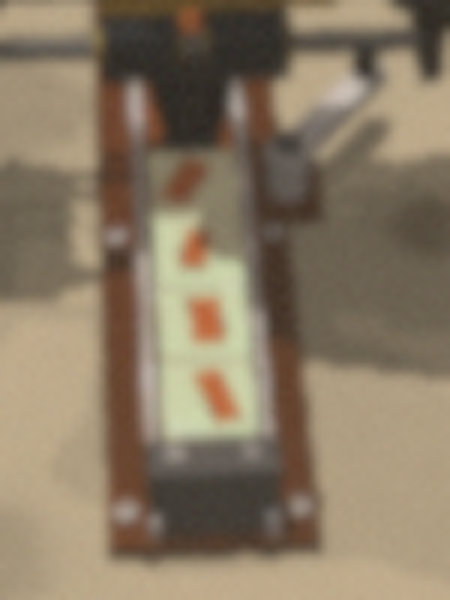

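The row is flush against the stop, with the stop's face at row 440 of the crop, and the reaction is 11 N. Now I'll back off and raise.

```bash

python3 -m pendant '[{"rx":0,"ry":0,"rz":0,"tx":-3,"ty":0,"tz":0,"jaw":0},{"rx":0,"ry":0,"rz":0,"tx":-4,"ty":0,"tz":0,"jaw":0},{"rx":0,"ry":0,"rz":0,"tx":-6,"ty":0,"tz":0,"jaw":0},{"rx":0,"ry":0,"rz":0,"tx":-8,"ty":0,"tz":-4,"jaw":0},{"rx":0,"ry":0,"rz":0,"tx":-4,"ty":0,"tz":-12,"jaw":0},{"rx":0,"ry":0,"rz":0,"tx":0,"ty":0,"tz":-15,"jaw":0},{"rx":0,"ry":0,"rz":0,"tx":0,"ty":0,"tz":-15,"jaw":0},{"rx":0,"ry":0,"rz":0,"tx":0,"ty":0,"tz":-15,"jaw":0},{"rx":0,"ry":0,"rz":0,"tx":0,"ty":0,"tz":-15,"jaw":0},{"rx":0,"ry":0,"rz":0,"tx":0,"ty":0,"tz":0,"jaw":0},{"rx":0,"ry":0,"rz":0,"tx":0,"ty":0,"tz":0,"jaw":0}]';python3 - <<'E'
from h import *
to(-85,-55,80)
c=cam("side");save(c,"side8.png",(235,215,310,315),6)
c=cam("wrist");save(c,"wr8.png",(120,0,440,320),1.8)
E
```

```text
time_s: 9.13
tool_pos: [0.5942, 0.0196, 0.1091]
tool_rot: [179.8, -0.1, 98.2]
force: [-0.2, 0.6, -0.8]
grip_width: 0.0006
t 9.13 rail xy [  2.  -43.6] tipz 95.1 rot [ 1.7983e+02 -5.0000e-02  9.8180e+01] F [-0.2  0.6 -0.8] grip 0.0006 q [-38.  20.  41. 101. -15.  64.  15.]
tool shift mm [-11.3 -87.   14.8]
```

View pics/wr8.png

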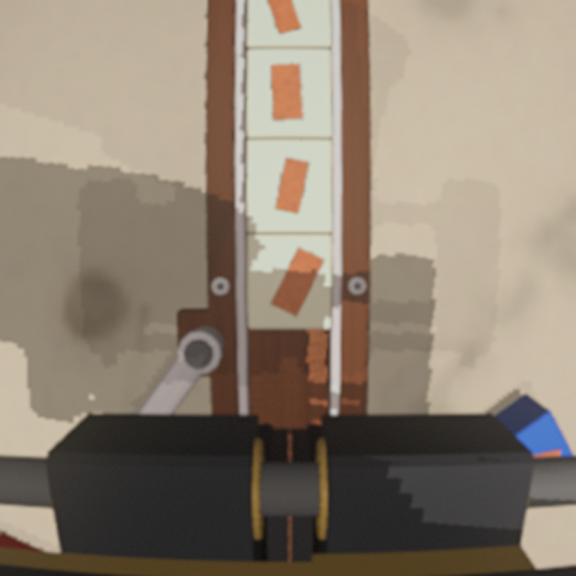

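View pics/side8.png

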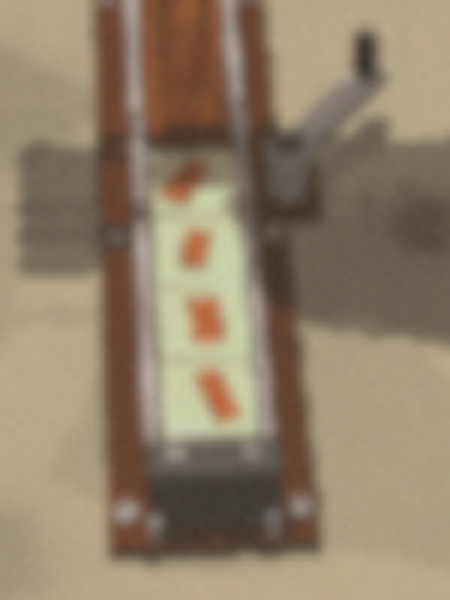

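The row is home with no gaps. Next I'll move over to the outer side of the pin and turn the tool so its x follows the push direction.

```bash

python3 -m pendant '[{"rx":0,"ry":0,"rz":0,"tx":0,"ty":-12,"tz":0,"jaw":0},{"rx":0,"ry":0,"rz":0,"tx":-3,"ty":-18,"tz":0,"jaw":0},{"rx":0,"ry":0,"rz":0,"tx":-4,"ty":-20,"tz":0,"jaw":0},{"rx":0,"ry":0,"rz":0,"tx":-4,"ty":-20,"tz":0,"jaw":0},{"rx":0,"ry":0,"rz":0,"tx":0,"ty":-17,"tz":0,"jaw":0},{"rx":0,"ry":0,"rz":6.5,"tx":0,"ty":0,"tz":0,"jaw":0},{"rx":0,"ry":0,"rz":6.5,"tx":0,"ty":0,"tz":0,"jaw":0},{"rx":0,"ry":0,"rz":6.5,"tx":0,"ty":0,"tz":0,"jaw":0},{"rx":0,"ry":0,"rz":6.5,"tx":0,"ty":0,"tz":0,"jaw":0},{"rx":0,"ry":0,"rz":6.5,"tx":0,"ty":0,"tz":0,"jaw":0},{"rx":0,"ry":0,"rz":6.5,"tx":0,"ty":0,"tz":0,"jaw":0},{"rx":0,"ry":0,"rz":6.5,"tx":0,"ty":0,"tz":0,"jaw":0},{"rx":0,"ry":0,"rz":6.5,"tx":0,"ty":0,"tz":0,"jaw":0},{"rx":0,"ry":0,"rz":6.5,"tx":0,"ty":0,"tz":0,"jaw":0},{"rx":0,"ry":0,"rz":6.5,"tx":0,"ty":0,"tz":0,"jaw":0},{"rx":0,"ry":0,"rz":6.5,"tx":0,"ty":0,"tz":0,"jaw":0},{"rx":0,"ry":0,"rz":6.5,"tx":0,"ty":0,"tz":0,"jaw":0},{"rx":0,"ry":0,"rz":6.5,"tx":0,"ty":0,"tz":0,"jaw":0},{"rx":0,"ry":0,"rz":6.5,"tx":0,"ty":0,"tz":0,"jaw":0}]'
python3 -m pendant '[{"rx":0,"ry":0,"rz":6.5,"tx":0,"ty":0,"tz":0,"jaw":0},{"rx":0,"ry":0,"rz":6.5,"tx":0,"ty":0,"tz":0,"jaw":0},{"rx":0,"ry":0,"rz":6.5,"tx":0,"ty":0,"tz":0,"jaw":0},{"rx":0,"ry":0,"rz":6.5,"tx":0,"ty":0,"tz":0,"jaw":0},{"rx":0,"ry":0,"rz":6.5,"tx":0,"ty":0,"tz":0,"jaw":0},{"rx":0,"ry":0,"rz":0,"tx":0,"ty":0,"tz":0,"jaw":0}]';python3 - <<'E'
from h import *
to(-85,-54,32)
c=cam("wrist");save(c,"wr9.png",(120,0,440,320),1.8)
c=cam("side");save(c,"side9.png",(200,150,340,320),3.5)
E
```

```text
time_s: 10.82
tool_pos: [0.5079, -0.0038, 0.1067]
tool_rot: [180.0, 0.1, 6.9]
force: [-0.0, -0.0, 0.1]
grip_width: 0.0004
time_s: 11.32
tool_pos: [0.5079, -0.0039, 0.1067]
tool_rot: [179.9, 0.1, -25.5]
force: [-0.4, 0.0, -0.1]
grip_width: 0.0008
t 11.32 rail xy [-86.7 -54.7] tipz 92.7 rot [ 1.7992e+02  7.0000e-02 -2.5480e+01] F [-0.4  0.  -0.1] grip 0.0008 q [ -56.   11.   59.  114.  -11.   61. -108.]
tool shift mm [ 1.1 -1.6 60.7]
```

View pics/wr9.png

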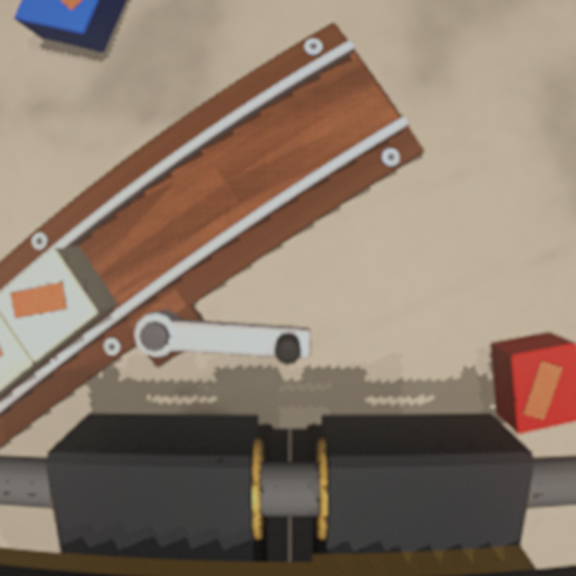

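View pics/side9.png

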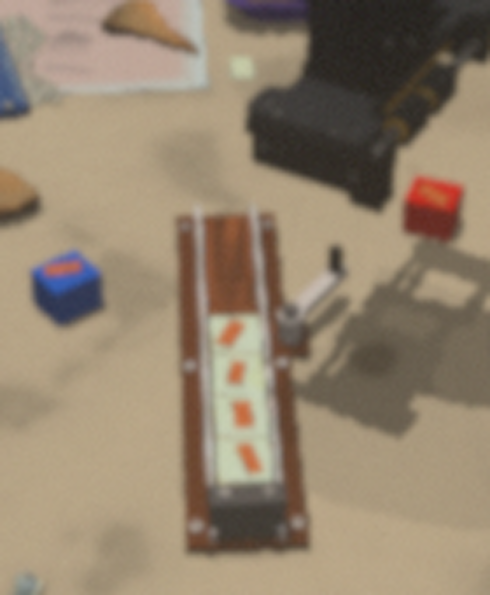

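The wrist view shows the pin at (288,347) in the crop, in line with the finger seam at column 290 and ahead of the fingers. I'll lower beside it.

```bash

python3 -m pendant '[{"rx":0,"ry":0,"rz":0,"tx":0,"ty":0,"tz":10,"jaw":0},{"rx":0,"ry":0,"rz":0,"tx":0,"ty":0,"tz":14,"jaw":0},{"rx":0,"ry":0,"rz":0,"tx":0,"ty":0,"tz":14,"jaw":0},{"rx":0,"ry":0,"rz":0,"tx":0,"ty":0,"tz":12,"jaw":0},{"rx":0,"ry":0,"rz":0,"tx":0,"ty":0,"tz":8,"jaw":0},{"rx":0,"ry":0,"rz":0,"tx":0,"ty":0,"tz":3,"jaw":0},{"rx":0,"ry":0,"rz":0,"tx":0,"ty":0,"tz":0,"jaw":0},{"rx":0,"ry":0,"rz":0,"tx":0,"ty":0,"tz":0,"jaw":0}]';python3 - <<'E'
from h import *
to(-85,-54,32)
c=cam("wrist");save(c,"wr10.png",(120,0,440,320),1.8)
c=cam("side");save(c,"side10.png",(230,170,330,300),4.5)
E
```

```text
time_s: 12.08
tool_pos: [0.509, -0.0041, 0.0467]
tool_rot: [-180.0, -0.0, -25.3]
force: [-0.5, -0.6, 0.2]
grip_width: 0.0003
t 12.08 rail xy [-85.7 -55. ] tipz 32.7 rot [-1.800e+02 -2.000e-02 -2.532e+01] F [-0.5 -0.6  0.2] grip 0.0003 q [ -52.   18.   56.  116.  -18.   55. -102.]
tool shift mm [ 0.  -1.2  0.7]
```

View pics/wr10.png

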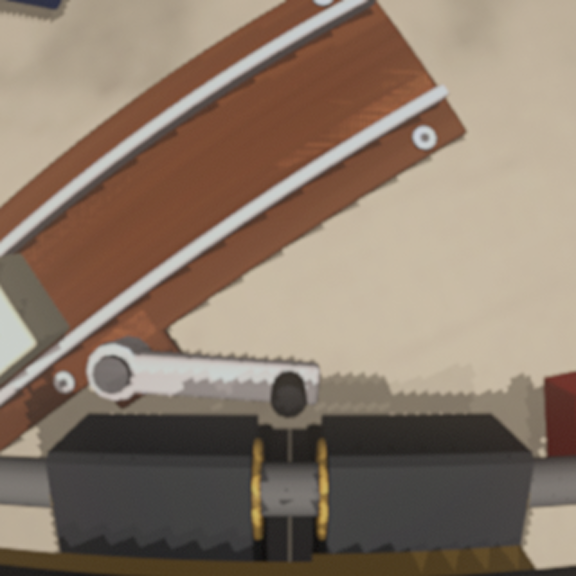

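View pics/side10.png

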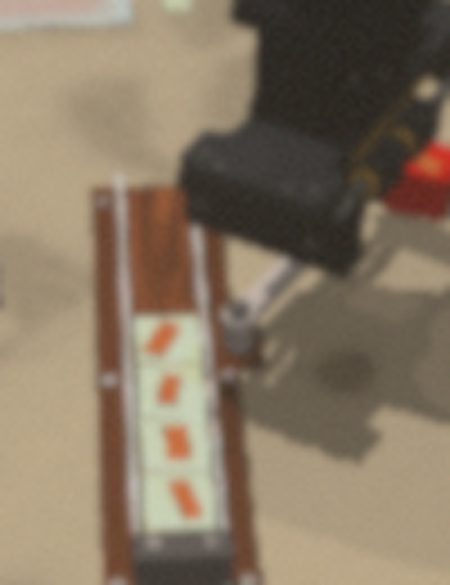

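```bash

python3 -m pendant '[{"rx":0,"ry":0,"rz":0,"tx":4,"ty":0,"tz":0,"jaw":0},{"rx":0,"ry":0,"rz":0,"tx":4,"ty":0,"tz":0,"jaw":0},{"rx":0,"ry":0,"rz":-4,"tx":3.7,"ty":0.9,"tz":0,"jaw":0},{"rx":0,"ry":0,"rz":-4,"tx":3.7,"ty":0.9,"tz":0,"jaw":0},{"rx":0,"ry":0,"rz":-4,"tx":3.7,"ty":0.9,"tz":0,"jaw":0},{"rx":0,"ry":0,"rz":-4,"tx":3.7,"ty":0.9,"tz":0,"jaw":0},{"rx":0,"ry":0,"rz":-4,"tx":3.7,"ty":0.9,"tz":0,"jaw":0},{"rx":0,"ry":0,"rz":-4,"tx":3.7,"ty":0.9,"tz":0,"jaw":0},{"rx":0,"ry":0,"rz":-4,"tx":3.7,"ty":0.9,"tz":0,"jaw":0},{"rx":0,"ry":0,"rz":-4,"tx":3.7,"ty":0.9,"tz":0,"jaw":0}]';python3 - <<'E'
from h import *
o=where()
r=w2r(o["tool_pos"])-[-36,-26]; ph=np.radians(o["tool_rot"][2])-RX[2]; t=np.array([np.cos(ph),np.sin(ph)]);rr=np.array([np.sin(ph),-np.cos(ph)]);print("tang",r@t,"rad",r@rr,"implied a(deg)",np.degrees(ph))
c=cam("wrist");save(c,"wr11.png",(120,0,440,320),1.8)
c=cam("side");save(c,"side11.png",(230,170,330,300),4.5)
E
```

```text
time_s: 13.02
tool_pos: [0.5435, -0.0207, 0.0467]
tool_rot: [180.0, 0.0, 6.9]
force: [-0.5, -0.5, 0.6]
grip_width: 0.0008
t 13.02 rail xy [-53.9 -76.4] tipz 32.7 rot [1.7998e+02 2.0000e-02 6.8600e+00] F [-0.5 -0.5  0.6] grip 0.0008 q [-41.  21.  47. 111. -18.  56. -69.]
tang -16.790732710625313 rad 50.73509383999866 implied a(deg) -1.253937612694018
```

View pics/wr11.png

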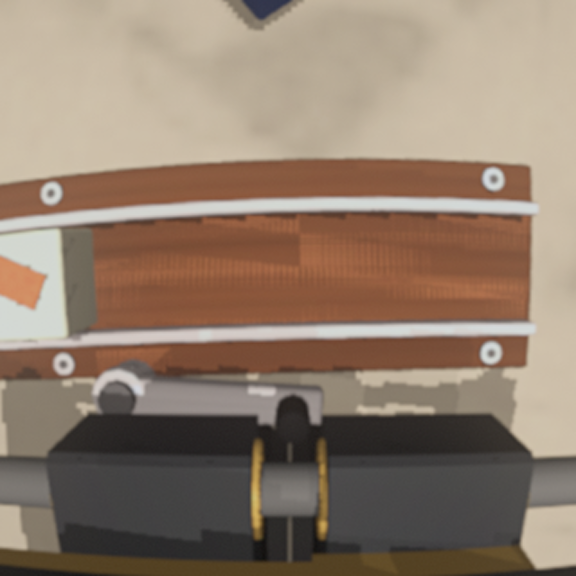

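View pics/side11.png

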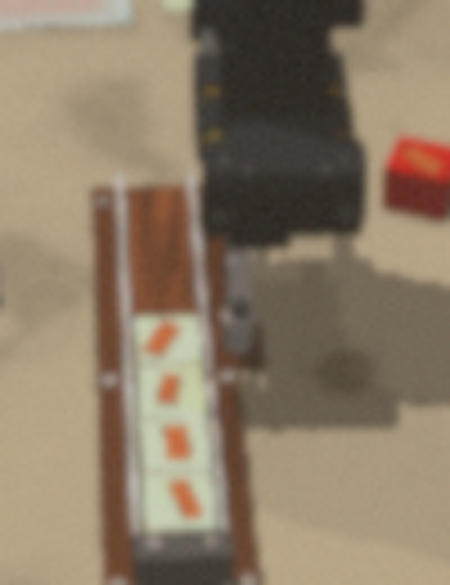

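The keeper is now about parallel to the rail and the pin is still on the finger seam. I'll continue the arc.

```bash

python3 -m pendant '[{"rx":0,"ry":0,"rz":-4,"tx":3.7,"ty":1,"tz":0,"jaw":0},{"rx":0,"ry":0,"rz":-4,"tx":3.7,"ty":1,"tz":0,"jaw":0},{"rx":0,"ry":0,"rz":-4,"tx":3.7,"ty":1,"tz":0,"jaw":0},{"rx":0,"ry":0,"rz":-4,"tx":3.7,"ty":1,"tz":0,"jaw":0},{"rx":0,"ry":0,"rz":-4,"tx":3.7,"ty":1,"tz":0,"jaw":0},{"rx":0,"ry":0,"rz":-4,"tx":3.7,"ty":1,"tz":0,"jaw":0},{"rx":0,"ry":0,"rz":-4,"tx":3.7,"ty":1,"tz":0,"jaw":0},{"rx":0,"ry":0,"rz":-4,"tx":3.7,"ty":1,"tz":0,"jaw":0},{"rx":0,"ry":0,"rz":-4,"tx":3.7,"ty":1,"tz":0,"jaw":0},{"rx":0,"ry":0,"rz":-4,"tx":3.7,"ty":1,"tz":0,"jaw":0},{"rx":0,"ry":0,"rz":-4,"tx":3.7,"ty":1,"tz":0,"jaw":0},{"rx":0,"ry":0,"rz":-4,"tx":3.7,"ty":1,"tz":0,"jaw":0},{"rx":0,"ry":0,"rz":-4,"tx":3.7,"ty":1,"tz":0,"jaw":0},{"rx":0,"ry":0,"rz":-4,"tx":3.7,"ty":1,"tz":0,"jaw":0}]';python3 - <<'E'
from h import *
o=where()
r=w2r(o["tool_pos"])-[-36,-26]; ph=np.radians(o["tool_rot"][2])-RX[2]; t=np.array([np.cos(ph),np.sin(ph)]);rr=np.array([np.sin(ph),-np.cos(ph)]);print("tang",r@t,"rad",r@rr,"implied a(deg)",np.degrees(ph))
c=cam("wrist");save(c,"wr12.png",(120,0,440,320),1.8)
E
```

```text
time_s: 14.28
tool_pos: [0.5928, -0.0051, 0.0467]
tool_rot: [179.9, 0.0, 62.7]
force: [0.3, -1.4, -0.6]
grip_width: 0.0005
t 14.28 rail xy [ -2.8 -67.9] tipz 32.7 rot [1.7994e+02 3.0000e-02 6.2720e+01] F [ 0.3 -1.4 -0.6] grip 0.0005 q [-30.  24.  34. 104. -15.  57. -17.]
tang -14.960108169950763 rad 51.31320698695757 implied a(deg) 54.60434048585637
```

View pics/wr12.png

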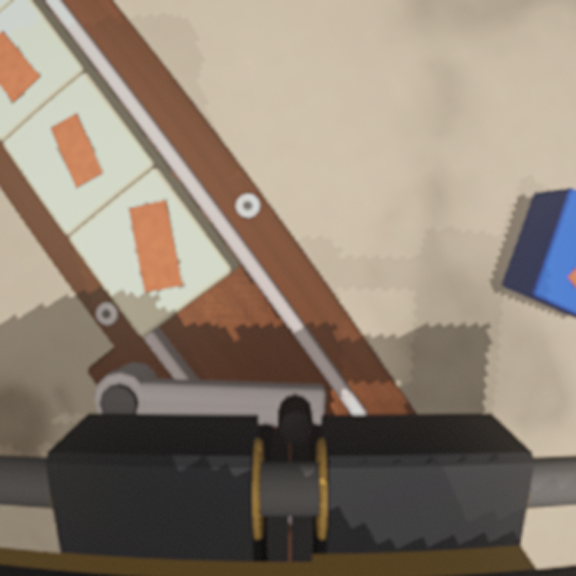

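```bash

python3 -m pendant '[{"rx":0,"ry":0,"rz":-4,"tx":3.7,"ty":1,"tz":0,"jaw":0},{"rx":0,"ry":0,"rz":-4,"tx":3.7,"ty":1,"tz":0,"jaw":0},{"rx":0,"ry":0,"rz":-4,"tx":3.7,"ty":1,"tz":0,"jaw":0},{"rx":0,"ry":0,"rz":-4,"tx":3.7,"ty":1,"tz":0,"jaw":0},{"rx":0,"ry":0,"rz":-4,"tx":3.7,"ty":1,"tz":0,"jaw":0},{"rx":0,"ry":0,"rz":-4,"tx":3.7,"ty":1,"tz":0,"jaw":0},{"rx":0,"ry":0,"rz":-4,"tx":3.7,"ty":1,"tz":0,"jaw":0},{"rx":0,"ry":0,"rz":-3,"tx":2.8,"ty":0.7,"tz":0,"jaw":0},{"rx":0,"ry":0,"rz":-2,"tx":1.8,"ty":0.5,"tz":0,"jaw":0},{"rx":0,"ry":0,"rz":-1.5,"tx":1.4,"ty":0.4,"tz":0,"jaw":0},{"rx":0,"ry":0,"rz":0,"tx":0,"ty":0,"tz":0,"jaw":0}]';python3 - <<'E'
from h import *
o=where()
r=w2r(o["tool_pos"])-[-36,-26]; ph=np.radians(o["tool_rot"][2])-RX[2]; t=np.array([np.cos(ph),np.sin(ph)]);rr=np.array([np.sin(ph),-np.cos(ph)]);print("tang",r@t,"rad",r@rr,"implied a(deg)",np.degrees(ph))
c=cam("wrist");save(c,"wr13.png",(120,0,440,320),1.8)
c=cam("side");save(c,"side13.png",(230,170,330,300),4.5)
E
```

```text
time_s: 15.25
tool_pos: [0.6075, 0.0248, 0.0467]
tool_rot: [180.0, -0.0, 97.1]
force: [-0.2, 0.3, 0.0]
grip_width: 0.0007
t 15.25 rail xy [ 15.9 -40.4] tipz 32.7 rot [179.95  -0.    97.12] F [-0.2  0.3  0. ] grip 0.0007 q [-27.  24.  27. 102. -13.  57.  12.]
tang -13.476111395244152 rad 52.159903182033624 implied a(deg) 89.00705103172079
```

View pics/wr13.png

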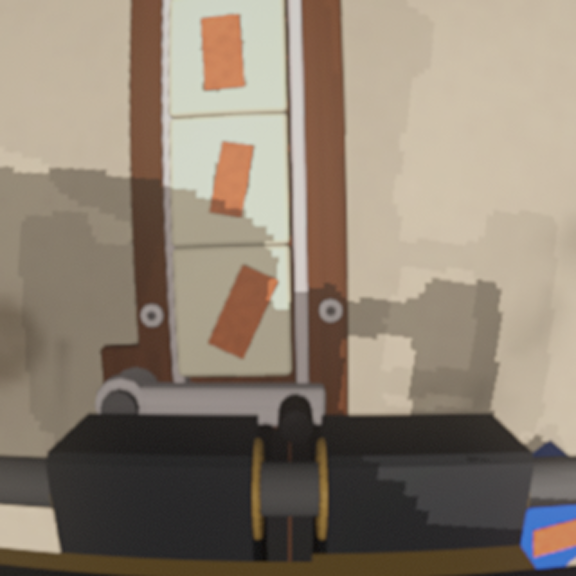

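View pics/side13.png

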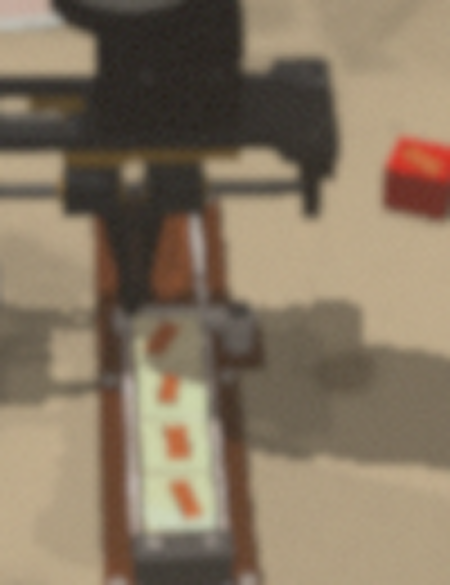

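Nearly square. I'll push gently to the hard stop.

```bash

python3 -m pendant '[{"rx":0,"ry":0,"rz":-0.5,"tx":1,"ty":0,"tz":0,"jaw":0},{"rx":0,"ry":0,"rz":-0.5,"tx":1,"ty":0,"tz":0,"jaw":0},{"rx":0,"ry":0,"rz":0,"tx":0,"ty":0,"tz":0,"jaw":0}]'
python3 -c "
from h import *
where()"
python3 -m pendant '[{"rx":0,"ry":0,"rz":0,"tx":1,"ty":0,"tz":0,"jaw":0},{"rx":0,"ry":0,"rz":0,"tx":1,"ty":0,"tz":0,"jaw":0},{"rx":0,"ry":0,"rz":0,"tx":0,"ty":0,"tz":0,"jaw":0},{"rx":0,"ry":0,"rz":0,"tx":0,"ty":0,"tz":0,"jaw":0}]'
python3 -c "
from h import *
where()"
```

```text
time_s: 15.6
tool_pos: [0.6073, 0.0262, 0.0468]
tool_rot: [179.9, 0.0, 98.2]
force: [1.1, -0.8, 0.4]
grip_width: -0.0002
t 15.6 rail xy [ 15.9 -38.9] tipz 32.8 rot [1.7994e+02 4.0000e-02 9.8180e+01] F [ 1.1 -0.8  0.4] grip -0.0002 q [-27.  24.  26. 102. -12.  57.  13.]
time_s: 15.93
tool_pos: [0.6072, 0.0265, 0.0468]
tool_rot: [179.9, 0.1, 98.1]
force: [2.9, -4.0, -0.1]
grip_width: 0.0008
t 15.93 rail xy [ 15.9 -38.6] tipz 32.8 rot [1.7993e+02 1.4000e-01 9.8090e+01] F [ 2.9 -4.  -0.1] grip 0.0008 q [-27.  24.  26. 102. -12.  57.  12.]
```

It's on the hard stop: 4 N and no further advance. I'll back off and rise.

```bash

python3 -m pendant '[{"rx":0,"ry":0,"rz":0,"tx":-2,"ty":0,"tz":0,"jaw":0},{"rx":0,"ry":0,"rz":0,"tx":-3,"ty":0,"tz":0,"jaw":0},{"rx":0,"ry":0,"rz":0,"tx":-5,"ty":0,"tz":0,"jaw":0},{"rx":0,"ry":0,"rz":0,"tx":-6,"ty":0,"tz":-4,"jaw":0},{"rx":0,"ry":0,"rz":0,"tx":-6,"ty":0,"tz":-14,"jaw":0},{"rx":0,"ry":0,"rz":0,"tx":-10,"ty":0,"tz":-20,"jaw":0},{"rx":0,"ry":0,"rz":0,"tx":-15,"ty":0,"tz":-20,"jaw":0},{"rx":0,"ry":0,"rz":0,"tx":-25,"ty":0,"tz":-20,"jaw":0},{"rx":0,"ry":0,"rz":0,"tx":-25,"ty":0,"tz":-20,"jaw":0},{"rx":0,"ry":0,"rz":0,"tx":-25,"ty":0,"tz":-20,"jaw":0},{"rx":0,"ry":0,"rz":0,"tx":-25,"ty":0,"tz":-10,"jaw":0},{"rx":0,"ry":0,"rz":0,"tx":-25,"ty":0,"tz":0,"jaw":0},{"rx":0,"ry":0,"rz":0,"tx":-25,"ty":0,"tz":0,"jaw":0},{"rx":0,"ry":0,"rz":0,"tx":-20,"ty":0,"tz":0,"jaw":0},{"rx":0,"ry":0,"rz":0,"tx":0,"ty":0,"tz":0,"jaw":0},{"rx":0,"ry":0,"rz":0,"tx":0,"ty":0,"tz":0,"jaw":0}]'
python3 - <<'E'
from h import *
where()
c=cam("side");save(c,"side14.png",(230,190,320,310),5)
c=cam("top");save(c,"top14.png",(165,100,350,260),4)
E
```

```text
time_s: 17.27
tool_pos: [0.6366, -0.1881, 0.1745]
tool_rot: [-180.0, -0.0, 98.0]
force: [0.2, 0.7, 0.1]
grip_width: -0.0
t 17.27 rail xy [  14.7 -255.3] tipz 160.5 rot [-1.7995e+02 -1.0000e-02  9.7990e+01] F [0.2 0.7 0.1] grip -0.0 q [-10.  24.  32.  87. -13.  73.  32.]
```

View pics/side14.png

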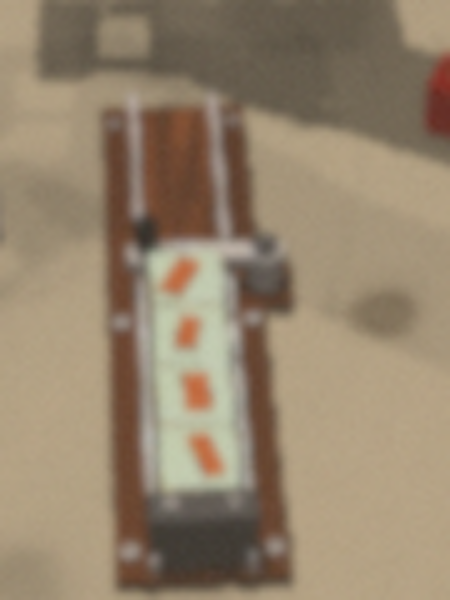

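View pics/top14.png

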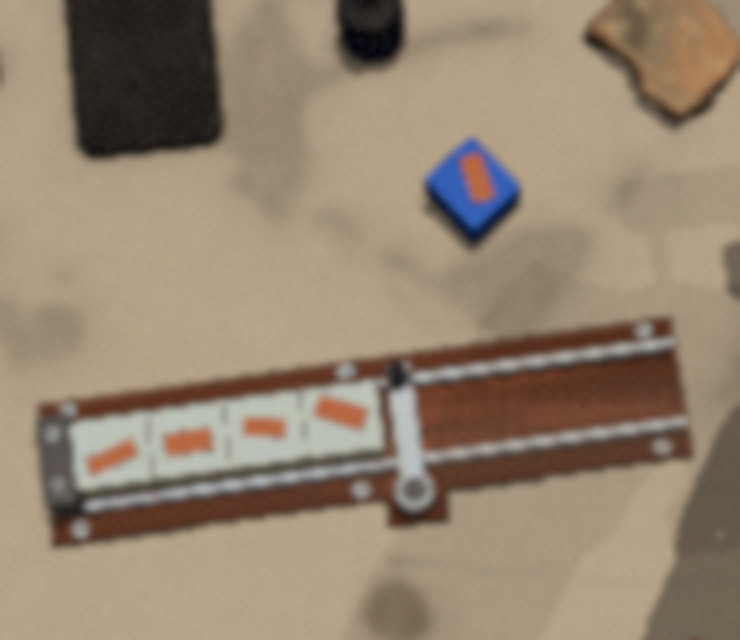

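The top view shows the keeper across the rail (pivot (414,491), pin (398,373)) and the row flush to the stop. One numerical check before handing in.

```bash
python3 - <<'E'
from h import *
c=cam("top")
def fp(x,y,z): return w2r(px2w(c,165+(x+.5)/4-.5,100+(y+.5)/4-.5,z))
p=fp(414,491,.0285);q=fp(398,373,.0465);d=q-p
print("keeper deg",np.degrees(np.arctan2(d[0],-d[1])),p,q)
print("row rear",fp(379,382,.038),fp(385,450,.038),"front",fp(72,421,.038),fp(80,489,.038))
E
```

```text
keeper deg 89.83235578640563 [-36.20668673 -25.5129832 ] [ 16.57674824 -25.66742499]
row rear [ 15.51557826 -16.25156819] [-16.87543355 -14.83196289] front [ 16.89101593 127.71659768] [-15.56736809 127.30291364]
```

```bash
python3 -c "
from cell import env
print(env.sign_off())"
```

```text
the job is handed in; nothing more can be done
None
```

The job is handed in: the four blocks are home against the end stop and the keeper lies square across the rail behind them. I finished at about 17 s of the 48 s allowed; `env.sign_off()` gives no verdict.

- **Blocks:** I pushed the row along the channel with closed fingertips until it stopped against the end stop at about 11 N. In the last top image the row measures about 143 mm long (144 mm expected), with no gaps visible. Its rear edge is at about y = -15 to -16 mm against a nominal -14 mm.
- **End-stop reading:** The front edge read about y = 127.5 mm, not 130 mm. The stop's own face read 125 to 127 mm before the push. I put this down to the fitted rail frame being 1 to 2 mm off, because the push had stopped hard and the pictures show block and stop flush.
- **Keeper:** I swung it round by its pin in an arc to its hard stop, where it took about 4 N with no further movement, then backed off. It measured 89.8 degrees afterwards.
- **Bystanders:** I touched none of them in any move. The sharpener and potsherd appear undisturbed in the last top image. I did not measure the bystanders again, and that crop left out the eraser and pebble.

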